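# Unfold the crank handle and clamp the tissue cassette

## Robot

A 6-joint arm with a two-finger parallel gripper is mounted at the origin on a cart in front of the work surface, level with it; the furniture and walls round the work are solid. World frame = base frame: x ahead of the robot, y to its left, z up, the work surface at z = 0. Lengths are in m, angles in degrees, forces in N, time in s.
With the tool pointing down it reaches from about 0.4 to 0.825 m from the base axis. Payload 7 kg.
Tool frame: the origin (TCP) lies midway between the tips of the shut fingers; the grasp point (between the pads) lies 19 mm behind it; z points along the fingers, y is the direction in which the jaws open and shut (so a half turn about z gives the same grasp; the last joint's range is limited). The gripper opens to 85 mm and grips with 20 to 120 N. Pads are 22 mm wide; open, the fingers measure 114 mm over their backs; the gripper's body (76 mm by 85 mm) begins 54 mm behind the grasp point. The pads swing forward as they close: fully open they stand 13 mm farther back than shut.
Start: joints at [88.299, 20.546, 0.682, 0, -70.136, -16.507], TCP at [0.211, 0.641, 0.231] pointing down, gripper open.
Joint ranges: [-176.03, 176.03], [-82.01, 121.73], [-58.28, 71.71], [-173.87, 95.51], [-174.79, -0.11], [-173.66, 173.66]. Speed limits (degrees/s): [136.94, 136.94, 172.46, 180, 180, 180].

## Interface

Orientations are given as a 3x3 rotation matrix whose columns are the frame's x, y, z axes.
In Python, from bench import bot, set_gripper, kin, vision, finder gives the robot as it stands. Calls block until the motion is done:
- bot.move_ptp(position, orientation): joint-space move of the TCP to a pose.
- bot.line_to(position, orientation=None, max_speed=0.15, guard=None): straight line of the TCP; orientation=None keeps the orientation; max_speed is the mean speed in m/s. With guard (N) it stops when the force on the tool has changed by that much, and returns True; else False.
- bot.set_joints(angles): joint-space move.
- set_gripper(opening, f_grip=None): opening from 0.0 (shut) to 1.0 (fully open); f_grip is the grip in N (None keeps the last); returns when the fingers have stopped.
- bot.sleep(seconds).
- kin.ik(position, orientation): joint angles nearest the present ones, or None.
- vision.read_camera(name): name is "scene" or "top"; returns (picture, depth): 384x512x3 uint8, red, green, blue; 384x512 float32, m along the optical axis (not along the pixel's ray), 0 where there is no reading.
- vision.camera_info(name): a dict with "intrinsics" (3x3 intrinsics, pixels), "world_from_camera" (4x4, takes a point from camera to world coordinates). Camera axes: x right, y down, z forward; pixel columns grow to the right and rows downward; lengths in m; the calibration is good to about 2 mm. A picture is of the moment at which its call begins. camera_info takes no time and is no camera call.
A pose or a line that the arm cannot do raises bot.MotionError and nothing moves.
- bot.close_job(): hands the job in, once; it reports no verdict.
Trained networks look in the newest picture that a camera, given by its name, has taken for a name from the list of things; names that differ only in an ending like _2 or _b are one class to them, and where a whole thing is asked for, a point or a joint stands for the part that bears it (a point fixed in the world has none). Each returns a list of dicts, best first, with "conf" (0 to 1); they miss things now and then, are a little off and sometimes report something else, mostly with a low value. They report only what shows in the picture. A call takes as long as a camera call. They do not tell look-alikes from the thing itself.
- finder.find_in(label, camera): "xy" ([column, row] in pixels, amid what is visible of it).
Readings, each from a call of its own:
- bot.read_t(): time.
- bot.read_joint_pos(): joint angles.
- bot.read_qvel(): joint speeds.
- bot.read_tau(): joint torques, N m.
- bot.read_tool_pos(): TCP position.
- bot.read_orientation(): TCP orientation.
- bot.read_force(): force on the tool from outside, world axes, zero at the start.
- bot.read_ft_torque(): the same for the moment, N m.
- bot.read_gripper_width(): opening from 0.0 (shut) to 1.0 (fully open).
Only numpy, scipy, OpenCV 4.12 (cv2) and the standard library are available. Lean on these libraries where they do the work, as an engineer would, in place of code of your own. Each camera call takes 0.05 s, during which the arm holds its last target.

## Task

Clamp the tissue cassette in the bench clamp: first swing the folded crank handle fully up to its upright working position, and only then turn the crank clockwise (seen from above) until the cassette is gripped firmly between both jaws. Feel for the resistance and stop there, so that you do not crush the cassette. Leave the cassette gripped, the handle up, and the other things on the bench where they are.

Things in the scene. Friction and masses are not known exactly. Their poses are not given: they have to be found in the camera images.
- clamp: bench clamp bolted to the bench: grey base plate 104 x 252 x 12 mm, white gear housing 84 x 84 mm, 70 mm high, and an aluminium bed (top 30 mm above the bench) with two steel jaws. Origin: on the bench under the crank's vertical axis. +y runs along the bed from the housing to the back jaw (plate from y -60 to +192 mm), z up
- crank (a joint): crank angle about the clamp's vertical axis, rad: 0 at the start, arm along the clamp's -y; grows clockwise seen from above, to 3.83 at most. Moves the jaw 12 mm per rad. Turning it idle takes a push of 3 to 4 N at the handle; once both jaws pinch the cassette, 1 N more per 5 N of grip, and the grip grows about 15 N per 10 mm of handle travel. Stays where left; friction then keeps up to 16 N of grip
- handle (a joint): angle of the folding handle about its hinge at the end of the crank arm, rad: 0 to 0.15 at the start, lying level on the arm with its free end over the crank axis; 1.571 fully up against its stop, vertical. The hinge axis is level and square to the arm. The hinge is stiff (0.10 N m, about 2.5 N at the middle of the grip) and stays where it is left
- handle_mid (a point): middle of the black handle's grip, on its axis, 40 mm from the hinge. The grip is a straight sleeve, 19 mm in diameter, 12 to 64 mm from the hinge, that spins freely on its spindle. Folded, its axis is 107 mm above the bench, on top of the flat steel arm (14 mm wide, top at 96 mm); up, this point is at 147 mm, 65 mm from the crank axis, the handle's top at 171 mm
- handle_hinge (a point): centre of the handle's hinge pin, 65 mm from the crank axis, 107 mm above the bench, on the end of the crank arm
- crank_axis (a point): point on the crank's vertical axis, 107 mm above the bench (the level of the handle's hinge)
- jaw: moving steel jaw, sprung (12 N per mm), 50 mm wide, 24 mm high. Origin: on the bed's level, middle of its gripping face, which looks along the clamp's +y, 85 mm from the clamp's origin at the start; cranking moves it along +y. The similar back jaw opposite was locked anywhere in a 14 mm slot, its face 137 to 151 mm from the clamp's origin, and is not reported: the grip comes at a crank angle of 2.0 to 3.2 rad, different each time
- cassette: loose tissue cassette on the bed between the jaws: white plastic frame 40 x 28 x 10 mm with a smaller cream wax block on top, 19 mm high in all. Origin: centre of its underside; its 28 mm side (y) lies between the jaws. Firm is 6 N of grip or more while cranking, 4 N or more when let go; it is crushed at 45 N (a push of 11 to 12 N at the handle)
- forceps: steel forceps 126 mm long lying on the bench in front of the clamp; a bystander
- coverslip_box: small clear coverslip box, 28 x 28 x 25 mm, on the bench to the right of the clamp; a bystander
Things that resemble listed ones, but are neither listed nor needed, are in the scene too. Several things have the shape of the cassette; the one meant has the colours described above.

How it is judged (in metres and radians):
On the way, in this order (a step that is already met when the one before it is completed fails the run):
1. the handle is fully up while the crank has not yet been turned (value of joint handle above 1.45 rad and value of joint crank below 0.3 rad), for 0.2 s.
2. the cassette is gripped against the back jaw with at least 6 N (contact force between jaw and cassette above 6 N), for 0.2 s.
At the end, for the whole second after the job is handed in: The cassette lies flat (within 0.1 rad) and at rest, gripped between both jaws with more than 4 N from the moving jaw, and the handle stands up (over 1.3 rad) (contact force between jaw and cassette above 4 N and value of joint handle above 1.3 rad and linear speed of cassette below 0.01 m/s and angle between cassette's own z axis and vertical below 0.1 rad); the robot touches nothing.
It fails at once if the cassette is crushed: more than 45 N from the moving jaw (contact force between jaw and cassette above 45 N).
It fails at once if the crank is turned by more than 0.4 rad while the handle is not up (under 1.2 rad) (value of joint crank above 0.4 rad and value of joint handle below 1.2 rad).
It fails at once if the forceps is moved by more than 20 mm (distance of forceps from where it was at the start of the episode above 0.02 m).
It fails at once if the coverslip box is moved by more than 20 mm (distance of coverslip_box from where it was at the start of the episode above 0.02 m).
It also fails if it takes over 72 s, if anything falls off the work surface, if the arm or the gripper's body presses on something with over 40 N, if the wrist force passes 120 N, or if a joint passes its speed limit or range.

## Working session

There is one attempt and no reset: what is moved stays moved. The work goes in short steps, each a Python script; the robot and the scene stay as the last script left them, time stands still between calls to the robot, and variables do not carry over. Pictures are saved under pics/ and viewed, and the job is handed in when it is done.

```bash
ls; mkdir -p pics
python3 - <<'E'
from bench import bot,set_gripper,kin,vision,finder
import cv2,numpy as np
for c in ["scene","top"]:
    im,d=vision.read_camera(c); np.save(f"pics/{c}_d.npy",d); cv2.imwrite(f"pics/{c}0.png",im[:,:,::-1])
    i=vision.camera_info(c); print(c,i["intrinsics"].round(1).tolist(),i["world_from_camera"].round(3).tolist())
    for l in ["clamp","crank","handle","handle_mid","handle_hinge","jaw","cassette","forceps","coverslip_box"]:
        print(l,[(np.round(r["xy"],0).tolist(),round(r["conf"],2)) for r in finder.find_in(l,c)][:4])
print(bot.read_t())
E
```

```text
pics
scene [[449.8, 0.0, 254.5], [0.0, 449.8, 201.3], [0.0, 0.0, 1.0]] [[-0.8, -0.311, 0.512, 0.011], [-0.599, 0.411, -0.687, 0.58], [0.004, -0.857, -0.515, 0.594], [0.0, 0.0, 0.0, 1.0]]
clamp [([236.0, 230.0], 0.88)]
crank [([260.0, 187.0], 0.75)]
handle [([261.0, 182.0], 0.63)]
handle_mid [([260.0, 184.0], 0.48)]
handle_hinge [([262.0, 184.0], 0.89)]
jaw [([228.0, 226.0], 0.58)]
cassette [([155.0, 238.0], 0.78), ([211.0, 237.0], 0.75), ([185.0, 217.0], 0.73), ([261.0, 288.0], 0.6)]
forceps [([304.0, 263.0], 0.52)]
coverslip_box [([327.0, 199.0], 0.71), ([215.0, 239.0], 0.26)]
top [[489.4, 0.0, 254.9], [0.0, 489.4, 192.0], [0.0, 0.0, 1.0]] [[-0.006, -0.983, 0.184, 0.317], [-1.0, 0.005, -0.007, -0.092], [0.006, -0.184, -0.983, 1.242], [0.0, 0.0, 0.0, 1.0]]
clamp [([233.0, 196.0], 0.93)]
crank [([268.0, 192.0], 0.79), ([273.0, 192.0], 0.47)]
handle [([272.0, 195.0], 0.47)]
handle_mid [([271.0, 191.0], 0.59)]
handle_hinge [([267.0, 194.0], 0.7)]
jaw []
cassette [([210.0, 187.0], 0.69), ([156.0, 188.0], 0.6), ([194.0, 259.0], 0.58), ([231.0, 149.0], 0.53)]
forceps []
coverslip_box [([334.0, 228.0], 0.42)]
1.0
```

Run:
```python
import cv2
a=cv2.imread("pics/scene0.png");b=cv2.imread("pics/top0.png")
cv2.imwrite("pics/s0c.png",cv2.resize(a[140:320,120:360],None,fx=3.3,fy=3.3,interpolation=cv2.INTER_CUBIC))
cv2.imwrite("pics/t0c.png",cv2.resize(b[110:290,130:370],None,fx=3.3,fy=3.3,interpolation=cv2.INTER_CUBIC))
```

```text
(no output)
```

View pics/scene0.png

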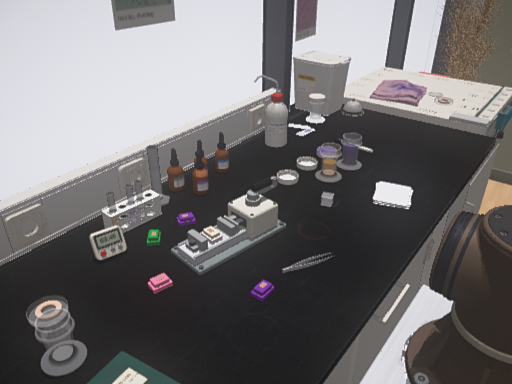

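View pics/top0.png

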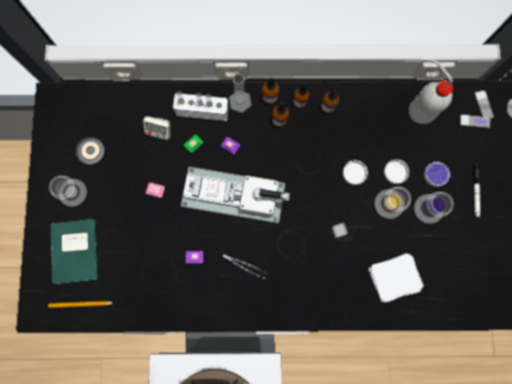

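```bash
sleep 2
```

```text
(no output)
```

View pics/s0c.png

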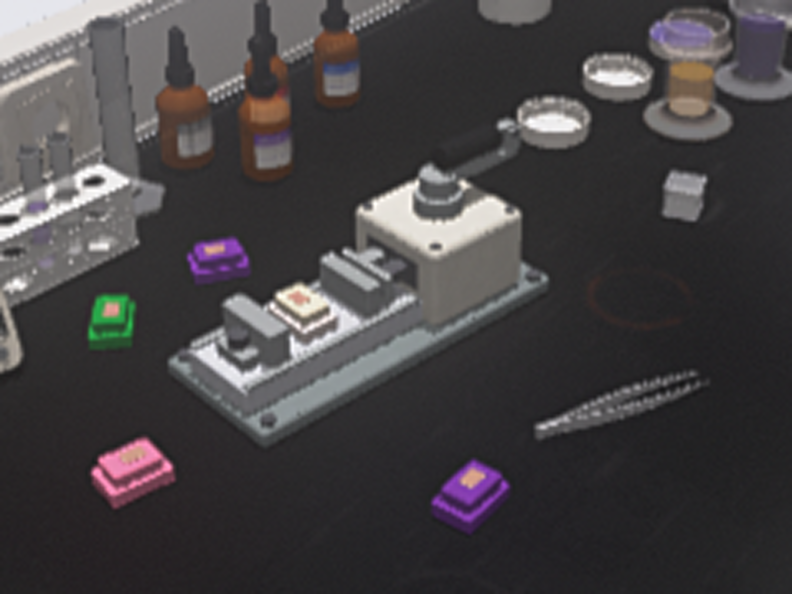

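View pics/t0c.png

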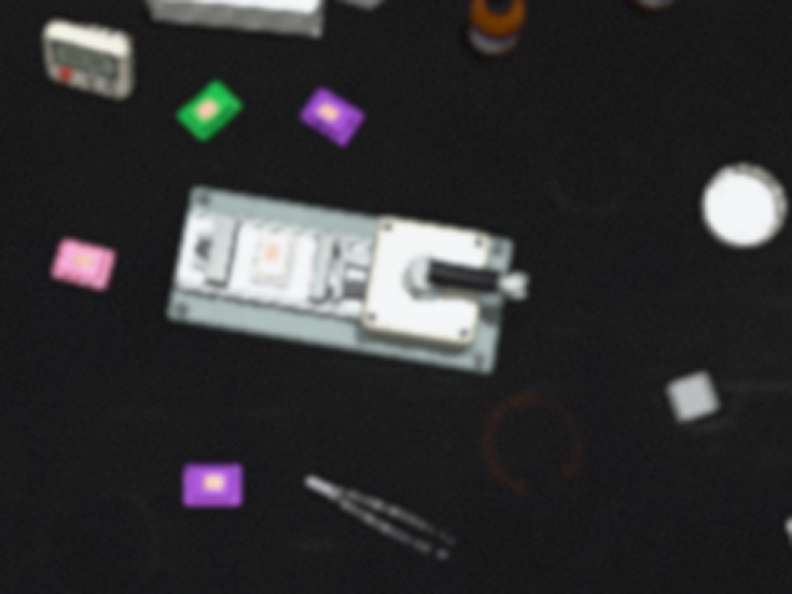

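The scene crop shows the clamp, with its crank arm at (268,180) and the folded black handle at (262,184). The possible cassettes, by scene pixel, are:
- pink (160,282)
- green (153,237)
- purple (186,217)
- purple (262,289)
- the white frame with a cream block on the bed (212,233). It matches the description, and the crop confirms it.

Next I measure the clamp pose from depth.

```bash
cat > h.py <<'E'
from bench import bot,set_gripper,kin,vision,finder
import cv2,numpy as np
def cloud(c,save=None):
    im,d=vision.read_camera(c); i=vision.camera_info(c);K=i["intrinsics"];T=i["world_from_camera"]
    v,u=np.mgrid[:384,:512]
    p=np.stack([(u-K[0,2])/K[0,0]*d,(v-K[1,2])/K[1,1]*d,d],-1)@T[:3,:3].T+T[:3,3]
    p[d<=0]=np.nan
    if save: cv2.imwrite(save,im[:,:,::-1])
    return im,p
E
python3 - <<'E'
from h import *
for c in ["scene","top"]:
    im,p=cloud(c); np.save(f"pics/{c}_p.npy",p)
    # rough clamp region
    if c=="scene": q=p[170:272,165:300].reshape(-1,3)
    else: q=p[160:228,175:300].reshape(-1,3)
    q=q[np.isfinite(q).all(1)]
    z=q[:,2]; print(c,"bench z",np.median(z[abs(z)<.006]))
    def rect(m,n):
        s=q[m]; r=cv2.minAreaRect(s[:,:2].astype(np.float32)); print(n,m.sum(),np.round(r[0],4),np.round(r[1],4),round(r[2],2),s[:,2].mean().round(4))
    rect((z>.008),"all");rect((z>.064)&(z<.076),"housing top");rect((z>.008)&(z<.016),"plate");rect((z>.085)&(z<.13),"crank")
    s=q[(z>.085)&(z<.13)]; print(s[::max(1,len(s)//25)].round(3).tolist())
E
```

```text
scene bench z 0.0009180691234240146
all 5658 [ 0.6201 -0.112 ] [0.3648 0.4514] 32.81 0.0418
housing top 656 [ 0.6209 -0.1208] [0.0843 0.2712] 80.92 0.0701
plate 1273 [ 0.6196 -0.1124] [0.3635 0.4514] 32.81 0.0123
crank 423 [ 0.5195 -0.1344] [0.0894 0.031 ] 72.45 0.1031
[[0.523, -0.158, 0.118], [0.513, -0.175, 0.112], [0.508, -0.173, 0.111], [0.51, -0.171, 0.109], [0.517, -0.169, 0.105], [0.516, -0.145, 0.113], [0.522, -0.122, 0.119], [0.511, -0.169, 0.102], [0.516, -0.137, 0.112], [0.525, -0.109, 0.118], [0.517, -0.163, 0.097], [0.518, -0.125, 0.111], [0.534, -0.11, 0.11], [0.519, -0.149, 0.097], [0.52, -0.117, 0.109], [0.534, -0.11, 0.105], [0.518, -0.148, 0.093], [0.523, -0.128, 0.098], [0.522, -0.109, 0.104], [0.531, -0.105, 0.101], [0.535, -0.103, 0.098], [0.533, -0.1, 0.097], [0.526, -0.098, 0.098], [0.519, -0.1, 0.097], [0.518, -0.115, 0.088], [0.531, -0.097, 0.086], [0.518, -0.102, 0.086]]
top bench z 0.0007001237955608364
all 3979 [ 0.544  -0.0419] [0.2708 0.1632] 64.9 0.0446
housing top 892 [ 0.5311 -0.1078] [0.0836 0.0845] 79.98 0.0705
plate 1061 [ 0.544  -0.0415] [0.2704 0.1631] 65.2 0.0126
crank 316 [ 0.529  -0.1355] [0.086  0.0304] 86.15 0.1087
[[0.546, -0.103, 0.085], [0.537, -0.112, 0.117], [0.534, -0.114, 0.118], [0.536, -0.1, 0.096], [0.533, -0.128, 0.115], [0.533, -0.1, 0.101], [0.529, -0.128, 0.121], [0.53, -0.156, 0.115], [0.527, -0.116, 0.117], [0.527, -0.147, 0.117], [0.529, -0.1, 0.098], [0.524, -0.128, 0.121], [0.525, -0.156, 0.119], [0.527, -0.105, 0.097], [0.522, -0.133, 0.118], [0.522, -0.163, 0.118], [0.522, -0.109, 0.109], [0.521, -0.137, 0.113], [0.52, -0.165, 0.116], [0.521, -0.11, 0.101], [0.518, -0.137, 0.114], [0.518, -0.166, 0.114], [0.519, -0.114, 0.096], [0.516, -0.158, 0.115], [0.518, -0.117, 0.088], [0.514, -0.173, 0.11], [0.512, -0.168, 0.112]]
```

Run:
```python
from h import *
for c in ["scene","top"]:
    p=np.load(f"pics/{c}_p.npy"); q=p.reshape(-1,3); q=q[np.isfinite(q).all(1)]
    z=q[:,2]; near=np.hypot(q[:,0]-.53,q[:,1]+.108)<.07
    s=q[near&(z>.066)&(z<.074)]
    r=cv2.minAreaRect(s[:,:2].astype(np.float32)); print(c,"housing",len(s),np.round(r[0],4),np.round(r[1],4),r[2],s[:,2].mean())
    a=np.radians(10); Y=np.array([np.sin(a),np.cos(a)]);X=np.array([np.cos(a),-np.sin(a)])
    o=np.array([.531,-.108])
    f=np.stack([(q[:,:2]-o)@X,(q[:,:2]-o)@Y,z],1)*1000
    m=(abs(f[:,0])<75)&(f[:,1]>-90)&(f[:,1]<215)
    f=f[m]
    # plate extents
    pl=f[(f[:,2]>8)&(f[:,2]<16)]; print("plate x",np.percentile(pl[:,0],[1,99]),"y",np.percentile(pl[:,1],[1,99]))
    for lo,hi in [(78,90),(90,98),(98,104),(104,110),(110,114),(114,118),(118,125)]:
        g=f[(f[:,2]>lo)&(f[:,2]<hi)]
        print(lo,hi,len(g),"x",np.percentile(g[:,0],[2,50,98]).round(1) if len(g) else 0,"y",np.percentile(g[:,1],[2,50,98]).round(1) if len(g) else 0)
    g=f[(f[:,2]>110)&(f[:,2]<125)]; A=np.polyfit(g[:,1],g[:,0],1); print("handle line",A, np.polyfit(g[:,1],g[:,2],1))
```

```text
scene housing 584 [ 0.5291 -0.1062] [0.0842 0.0855] 80.5461196899414 0.07056943417856192
plate x [-54.3924242   43.97220031] y [-53.46451906 191.7162722 ]
78 90 90 x [-18.9 -10.5  10.7] y [-56.2   7.6  16.8]
90 98 117 x [-14.1  -7.3   3.6] y [-69.4 -21.9  12.6]
98 104 69 x [-12.5  -5.2   8.9] y [-71.8  -4.2  10.9]
104 110 54 x [-11.   -9.    3.6] y [-68.8 -27.1  -1.1]
110 114 61 x [-11.6  -8.4   5.9] y [-69.3 -31.   -1.7]
114 118 71 x [-10.1  -4.4   3.9] y [-54.  -26.8  -2.4]
118 125 11 x [-6.9 -3.6  0.4] y [-48.6 -25.9  -2.1]
handle line [ 0.01273528 -4.6774431 ] [2.56697679e-02 1.15332939e+02]
top housing 785 [ 0.5316 -0.1079] [0.0835 0.0835] 80.08322143554688 0.07046027031701488
plate x [-51.36032884  52.30355047] y [-58.76166833 191.49895331]
78 90 43 x [-16.6  -9.6  13.9] y [-15.4   5.2  15.8]
90 98 35 x [-11.8  -6.1  12.8] y [-59.    0.8  13.4]
98 104 40 x [-9.6 -0.1 10.9] y [-60.6   4.4  11. ]
104 110 28 x [-8.9 -5.3  9.7] y [-70.4 -61.   -7.8]
110 114 53 x [-8.8 -2.6  9. ] y [-68.5 -36.2  -7.2]
114 118 91 x [-7.4 -0.9  7.4] y [-63.7 -32.3  -2.6]
118 125 44 x [-6.4  0.8  5.4] y [-51.  -21.5  -1.5]
handle line [-0.00502466 -0.59271108] [4.63998365e-02 1.17360983e+02]
```

```bash
cat >> h.py <<'E'
O=np.array([.5304,-.1071,0]); a=np.radians(9.8)
X=np.array([np.cos(a),-np.sin(a),0]);Y=np.array([np.sin(a),np.cos(a),0]);Z=np.array([0,0,1.])
def W(x,y,z): return O+(x*X+y*Y)/1000+Z*z/1000
def R(z,y):
    y=y/np.linalg.norm(y); z=z/np.linalg.norm(z); return np.stack([np.cross(y,z),y,z],1)
def flip(h,delta,r,s,back=0,dx=0):
    h=np.radians(h);t=h+np.radians(delta); tz=np.sin(t)*Y-np.cos(t)*Z
    g=W(dx,-65+r*np.cos(h),107+r*np.sin(h))
    return g+(.019-back)*tz, R(tz,s*X)
def crank(th,s,z=149,rad=65):
    T=-np.cos(th)*X+np.sin(th)*Y
    return W(-rad*np.sin(th),-rad*np.cos(th),z-19), R(-Z,s*T)
E
python3 - <<'E'
from h import *
f=lambda q: None if q is None else np.round(q,0).astype(int).tolist()
for s in (1,-1):
  for d in (-45,-30):
    print("flip",s,d,[f(kin.ik(*flip(h,d,44,s))) for h in (0,45,92)], f(kin.ik(*flip(0,d,44,s,.08))))
  print("crank",s,[f(kin.ik(*crank(t,s))) for t in (0,.8,1.6,2.4,3.2)])
print(bot.read_t(), bot.read_force().round(2) if hasattr(bot.read_force(),'round') else bot.read_force())
E
```

```text
flip 1 -45 [[26, 27, -41, 41, -60, 111], [6, 14, -25, 0, -51, 165], [-30, 28, -1, -44, -84, -146]] [32, 24, -34, 34, -70, 115]
flip 1 -30 [[22, 21, -39, 33, -52, 123], None, [-36, 35, 3, -53, -95, -140]] [26, 17, -32, 27, -63, 127]
crank 1 [[2, 14, -23, 0, -53, -12], [6, 9, -29, 0, -51, -62], [12, 7, -32, 0, -51, -114], [17, 9, -29, 0, -51, -164], [16, 14, -23, 0, -53, 151]]
flip -1 -45 [[26, 27, -41, 41, -60, -69], [6, 14, -25, 0, -51, -15], [-30, 28, -1, -44, -84, 34]] [32, 24, -34, 34, -70, -65]
flip -1 -30 [[22, 21, -39, 33, -52, -57], [-5, 16, -16, -18, -58, 5], [-36, 35, 3, -53, -95, 40]] [26, 17, -32, 27, -63, -53]
crank -1 [[2, 14, -23, 0, -53, 168], [6, 9, -29, 0, -51, 118], [12, 7, -32, 0, -51, 66], [17, 9, -29, 0, -51, 16], [16, 14, -23, 0, -53, -29]]
1.1 [-0.28  0.25 -0.4 ]
```

Run:
```python
from h import *
p=bot.read_tool_pos(); bot.line_to(np.array(p)+[0,0,.1],max_speed=.3)
set_gripper(0.5,20)
bot.move_ptp(*flip(0,-45,44,-1,.10))
im,pp=cloud("scene","pics/s1.png")
print(bot.read_t(),bot.read_joint_pos(),bot.read_tool_pos(),bot.read_force())
im=cv2.imread("pics/s1.png")[100:280,170:370]; cv2.imwrite("pics/s1c.png",cv2.resize(im,None,fx=3,fy=3))
```

```text
4.9167 [ 33.31421689  23.54410956 -31.74547277  32.87901775 -72.125095
 -64.09804551] [ 0.53691013 -0.0706737   0.16441943] [ 0.10762162 -0.09943574 -0.60083219]
```

View pics/s1c.png

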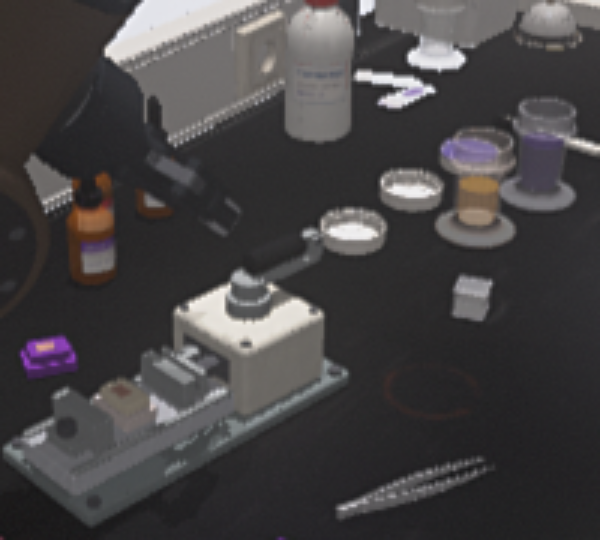

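The gripper (crop ~(200,190)) is above the folded handle (crop ~(275,255)), tilted and lined up with it. I go in and grip.

Run:
```python
from h import *
P,Ro=flip(0,-45,44,-1)
print("guard",bot.line_to(P,max_speed=.06,guard=6))
print(bot.read_force(),bot.read_tool_pos()-P)
set_gripper(0.0,20)
print("w",bot.read_gripper_width()*85,bot.read_force(),bot.read_t())
cloud("scene","pics/s2.png");cloud("top","pics/t2.png")
a1=cv2.imread("pics/s2.png")[130:250,190:330];b1=cv2.imread("pics/t2.png")[130:250,200:340]
cv2.imwrite("pics/c2.png",cv2.resize(np.hstack([a1,b1]),None,fx=2.8,fy=2.8))
```

```text
guard False
[ 0.12738384 -0.90092853  0.23070139] [0.00023332 0.00025895 0.00015087]
w 18.072371243460708 [-0.57297562  2.03728556  2.01629226] 7.0583
```

View pics/c2.png

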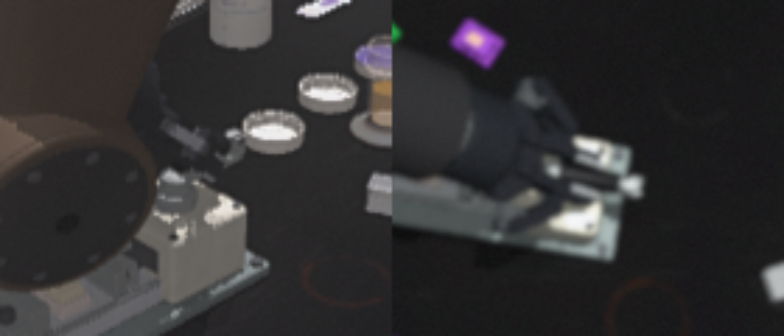

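The handle is held: width 18 mm, and both fingers straddle the sleeve. Now I swing it along the arc.

Run:
```python
from h import *
for h in range(8,97,8):
    g=bot.line_to(*flip(h,-45,44,-1),max_speed=.06,guard=20)
    F=np.array(bot.read_force()); print(h,g,"F clamp",np.round([F@X,F@Y,F[2]],1),"w",round(bot.read_gripper_width()*85,1),bot.read_t())
    if g or np.linalg.norm(F)>25: break
cloud("scene","pics/s3.png");cloud("top","pics/t3.png")
a1=cv2.imread("pics/s3.png")[110:250,190:330];b1=cv2.imread("pics/t3.png")[130:270,220:360]
cv2.imwrite("pics/c3.png",cv2.resize(np.hstack([a1,b1]),None,fx=2.8,fy=2.8))
```

```text
8 False F clamp [-2.1  5.5 -1.9] w 17.9 7.45
16 False F clamp [-2.6  6.1  0.7] w 18.4 7.7417
24 True F clamp [ 2.7 -1.9 -0.7] w 18.1 7.9833
```

View pics/c3.png

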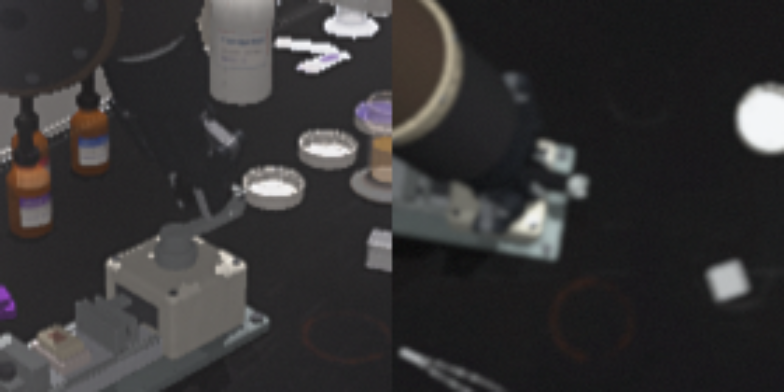

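The guard tripped on a transient, as the static force is small. The handle is clear of the arm and still held (18 mm). I go on, more slowly.

Run:
```python
from h import *
for h in range(24,99,6):
    g=bot.line_to(*flip(min(h,95),-45,44,-1),max_speed=.012,guard=20)
    F=np.array(bot.read_force()); print(h,g,"F clamp",np.round([F@X,F@Y,F[2]],1),"w",round(bot.read_gripper_width()*85,1),round(bot.read_t(),2))
    if g or np.linalg.norm(F)>25: break
cloud("scene","pics/s4.png");cloud("top","pics/t4.png")
a1=cv2.imread("pics/s4.png")[110:250,190:330];b1=cv2.imread("pics/t4.png")[130:270,220:360]
cv2.imwrite("pics/c4.png",cv2.resize(np.hstack([a1,b1]),None,fx=2.8,fy=2.8))
```

```text
24 False F clamp [ 0.2  2.4 -1.6] w 18.5 8.34
30 False F clamp [-0.8  6.6 -0.4] w 18.4 8.78
36 False F clamp [-1.   6.6  1.1] w 18.1 9.22
42 False F clamp [-1.2  8.8  2.4] w 18.1 9.67
48 False F clamp [-0.2 10.1  4.4] w 18.3 10.11
54 False F clamp [0.5 8.8 6.2] w 18.3 10.55
60 False F clamp [1.1 9.7 6.7] w 18.1 10.99
66 False F clamp [1.5 7.4 9. ] w 18.2 11.43
72 False F clamp [ 1.   6.7 10.5] w 17.9 11.88
78 False F clamp [ 1.6  5.8 11.5] w 17.8 12.32
84 False F clamp [ 2.6  4.1 12.6] w 18.3 12.76
90 False F clamp [ 1.5  3.7 14.1] w 18.2 13.2
96 False F clamp [ 2.7  8.  11. ] w 18.3 13.59
```

View pics/c4.png

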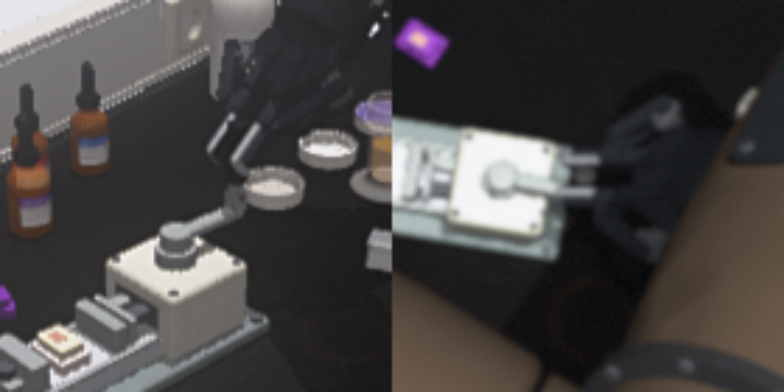

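Run:
```python
from h import *
P=np.array(bot.read_tool_pos())
print(bot.line_to(P-Y*.005,max_speed=.01,guard=10)); bot.sleep(.3)
F=np.array(bot.read_force()); print("F",np.round([F@X,F@Y,F[2]],1),(np.array(bot.read_tool_pos())-P)@Y)
set_gripper(0.6,20)
Ro=np.array(bot.read_orientation()); P=np.array(bot.read_tool_pos())
bot.line_to(P-Ro[:,2]*.10,max_speed=.15)
F=np.array(bot.read_force()); print("F",F.round(1),bot.read_t())
bot.move_ptp(crank(0,-1)[0]+[0,0,.09],crank(0,-1)[1])
_,p1=cloud("scene","pics/s5.png");_,p2=cloud("top","pics/t5.png")
for n,p in(("s",p1),("t",p2)):
    q=p.reshape(-1,3);q=q[np.isfinite(q).all(1)]
    f=np.stack([(q-O)@X,(q-O)@Y,q[:,2]],1)*1000
    f=f[(abs(f[:,0])<25)&(abs(f[:,1]+65)<30)&(f[:,2]>112)&(f[:,2]<176)]
    print(n,len(f))
    for lo in range(112,172,10):
        g=f[(f[:,2]>=lo)&(f[:,2]<lo+10)]
        if len(g)>3: print(lo,len(g),g.min(0).round(1),np.median(g,0).round(1),g.max(0).round(1))
a1=cv2.imread("pics/s5.png")[110:250,190:330];b1=cv2.imread("pics/t5.png")[130:270,220:360]
cv2.imwrite("pics/c5.png",cv2.resize(np.hstack([a1,b1]),None,fx=2.8,fy=2.8))
print(bot.read_joint_pos().round(0),bot.read_t())
```

```text
True
F [-1.9  4.  -0.5] 0.00033716334249813567
F [ 0.5  1.6 -0.3] 15.55
s 197
112 15 [-11.  -70.  112.4] [ -5.7 -62.1 116.1] [ -0.8 -58.4 121.8]
122 30 [-14.2 -72.7 122.4] [ -9.5 -60.1 127.1] [  5.6 -55.9 131.6]
132 33 [-13.4 -71.1 132. ] [-10.5 -60.8 136.7] [ -0.9 -56.3 141.4]
142 33 [-13.8 -71.  142. ] [ -9.2 -60.  146.3] [-1.000e-01 -5.550e+01  1.517e+02]
152 31 [-13.  -69.1 152.1] [ -9.2 -61.4 156.8] [ -0.2 -55.7 161.7]
162 45 [-13.9 -72.6 162.1] [ -8.5 -61.2 168.9] [  5.  -54.9 171.8]
t 1
[  2.   9. -17.  -0. -64. 168.] 17.675
```

View pics/c5.png

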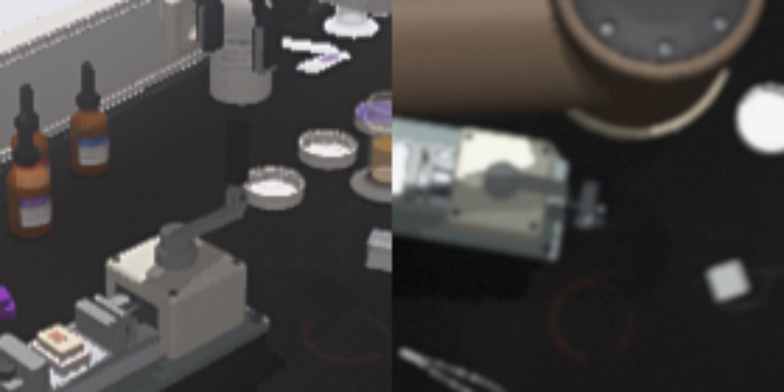

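The handle stands vertical: its front surface is at y ≈ -60 over z 117–168 and its top is at 171. In the scene image it is at crop (237,150). Next I cage it loosely and crank, feeling the tangential force.

```bash
cat >> h.py <<'E'
def feel(th,n=4):
    F=np.mean([np.array(bot.read_force()) for _ in range(n)],0)
    T=-np.cos(th)*X+np.sin(th)*Y; r=-np.sin(th)*X-np.cos(th)*Y
    return np.round([-F@T,F@r,F[2]],2)
E
python3 - <<'E'
from h import *
t0=bot.read_t(); print("zero",feel(0),bot.read_t()-t0)
print(bot.line_to(*crank(0,-1),max_speed=.08,guard=6))
set_gripper(0.34); print("w",bot.read_gripper_width()*85,"F",feel(0),bot.read_t())
for th in np.arange(.1,1.75,.2):
    g=bot.line_to(*crank(th,-1),max_speed=.04,guard=15); bot.sleep(.05)
    print(round(th,2),g,feel(th),round(bot.read_t(),2))
    if g: break
E
```

```text
zero [ 0.03  0.26 -0.85] 0.0
False
w 28.586609845700654 F [ 0.47 -0.83 -0.29] 19.2917
0.1 False [ 0.21  0.24 -0.83] 19.65
0.3 False [ 0.96 -0.21 -0.19] 20.18
0.5 False [ 0.84 -0.31  1.85] 20.7
0.7 False [0.79 0.18 0.4 ] 21.23
0.9 False [ 0.88 -0.22  0.64] 21.75
1.1 False [ 1.71 -0.32  0.56] 22.27
1.3 False [ 0.96 -0.11  1.29] 22.8
1.5 False [ 1.51 -0.27  0.59] 23.32
1.7 False [1.58 0.05 0.66] 23.85
```

Run:
```python
from h import *
cloud("scene","pics/s6.png");cloud("top","pics/t6.png")
a1=cv2.imread("pics/s6.png")[110:270,170:330];b1=cv2.imread("pics/t6.png")[130:290,160:320]
cv2.imwrite("pics/c6.png",cv2.resize(np.hstack([a1,b1]),None,fx=2.5,fy=2.5))
```

```text
(no output)
```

View pics/c6.png

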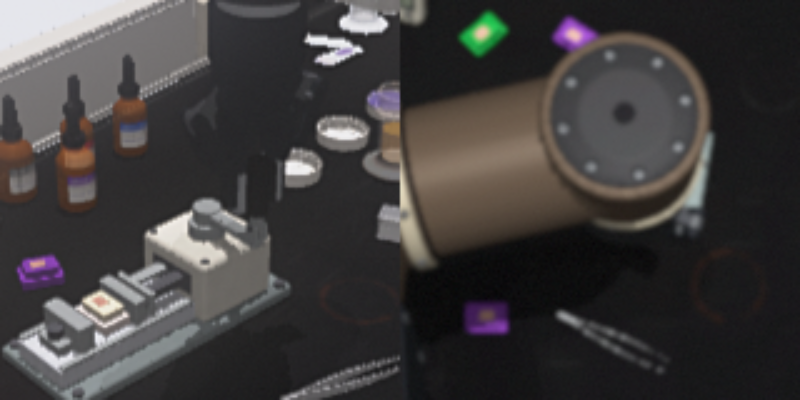

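The crank has followed to ≈1.6 rad. The jaw, at (122,290) in the left crop, is nearing the cassette at (103,303), and the handle is still upright. Now the slow, guarded part.

Run:
```python
from h import *
th=1.7
while th<3.2:
    th+=.07
    g=bot.line_to(*crank(th,-1),max_speed=.012,guard=4.5)
    f0=feel(th); bot.sleep(.05)
    print(round(th,2),g,f0,feel(th),round(bot.read_t(),2))
    if g or f0[0]>6: break
```

```text
1.77 False [ 1.83  0.54 -0.12] [2.22 0.1  1.05] 24.52
1.84 False [2.99 0.46 1.49] [ 1.76  0.18 -0.61] 25.1
1.91 False [2.64 0.65 1.07] [2.87 0.45 1.01] 25.68
1.98 False [ 3.39 -0.44  0.42] [1.66 0.55 0.49] 26.25
2.05 False [1.58 0.34 0.46] [ 1.66  0.26 -0.41] 26.82
2.12 False [ 2.27 -0.51 -0.55] [ 1.56  0.64 -0.42] 27.4
2.19 False [2.8  0.82 1.  ] [ 2.57  0.18 -0.31] 27.98
2.26 False [1.75 0.25 0.45] [ 1.76 -0.54  0.04] 28.55
2.33 False [ 2.33  0.71 -1.52] [ 2.53  0.63 -0.59] 29.12
2.4 False [2.74 0.1  0.17] [2.49 0.23 0.01] 29.7
2.47 False [ 2.44  0.48 -0.83] [ 1.41 -0.04 -0.64] 30.27
2.54 False [ 2.61  0.82 -0.71] [ 2.05  0.33 -0.65] 30.85
2.61 False [ 2.44  0.92 -0.02] [ 1.66 -0.35 -0.88] 31.43
2.68 False [ 2.92 -0.16 -1.06] [ 2.47 -1.03 -0.82] 32.0
2.75 False [ 2.41  0.92 -0.71] [ 1.61  0.17 -1.46] 32.58
2.82 False [ 2.97  0.29 -0.42] [ 2.08  0.96 -1.26] 33.15
2.89 False [ 2.5   0.54 -0.6 ] [ 1.64  0.7  -0.04] 33.73
2.96 False [ 1.88 -0.5   0.1 ] [ 2.38 -0.16 -0.15] 34.3
3.03 False [3.49 0.13 0.63] [ 3.17 -0.52  0.95] 34.88
3.1 False [5.08 0.67 1.92] [ 3.48 -0.09  1.45] 35.45
3.17 False [ 7.65 -1.05  2.27] [ 6.5  -0.36  3.31] 36.02
```

The tangential force rises from about 2.4 N idle to 6.5–7.6 N over 0.17 rad (11 mm). Both figures put the grip at about 16–20 N, so I stop here, back off inside the cage's slack, and look.

Run:
```python
from h import *
bot.sleep(.3); th=3.17; print(feel(th,8))
bot.line_to(*crank(th-.07,-1),max_speed=.015); bot.sleep(.1); print("backed",feel(th,8))
set_gripper(0.6); bot.sleep(.1); print("open",feel(th,8))
P=np.array(bot.read_tool_pos()); bot.line_to(P+[0,0,.13],max_speed=.1)
print(bot.read_t())
bot.move_ptp(P+np.array([-.05,.28,.17]),crank(th,-1)[1])
_,p=cloud("scene","pics/s7.png");cloud("top","pics/t7.png")
for l in ["jaw","cassette","forceps","coverslip_box"]: print(l,[np.round(r["xy"]).tolist() for r in finder.find_in(l,"scene")])
a1=cv2.imread("pics/s7.png")[110:280,150:340];b1=cv2.imread("pics/t7.png")[110:280,160:350]
cv2.imwrite("pics/c7.png",cv2.resize(np.hstack([a1,b1]),None,fx=2.1,fy=2.1,interpolation=cv2.INTER_CUBIC))
cv2.imwrite("pics/d7.png",cv2.resize(cv2.imread("pics/s7.png")[150:280,160:310],None,fx=5,fy=4.6,interpolation=cv2.INTER_CUBIC))
print(bot.read_t())
```

```text
[ 6.24 -0.34  2.75]
backed [ 1.31 -0.29 -0.92]
open [-0.19 -0.64 -0.28]
38.7667
jaw [[214.0, 230.0]]
cassette [[156.0, 282.0], [156.0, 236.0], [185.0, 218.0], [260.0, 291.0]]
forceps [[305.0, 264.0]]
coverslip_box []
40.175
```

View pics/c7.png

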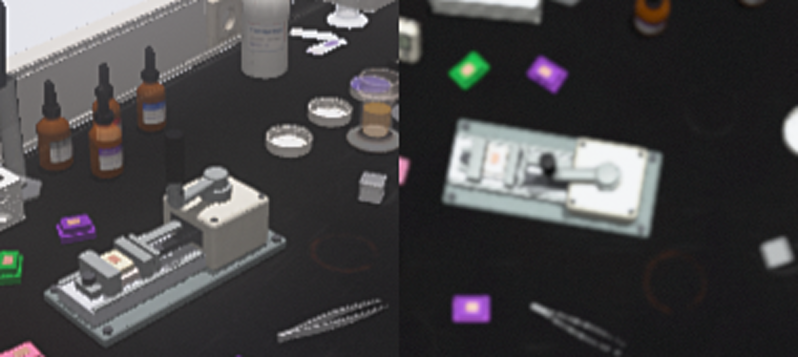

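View pics/d7.png

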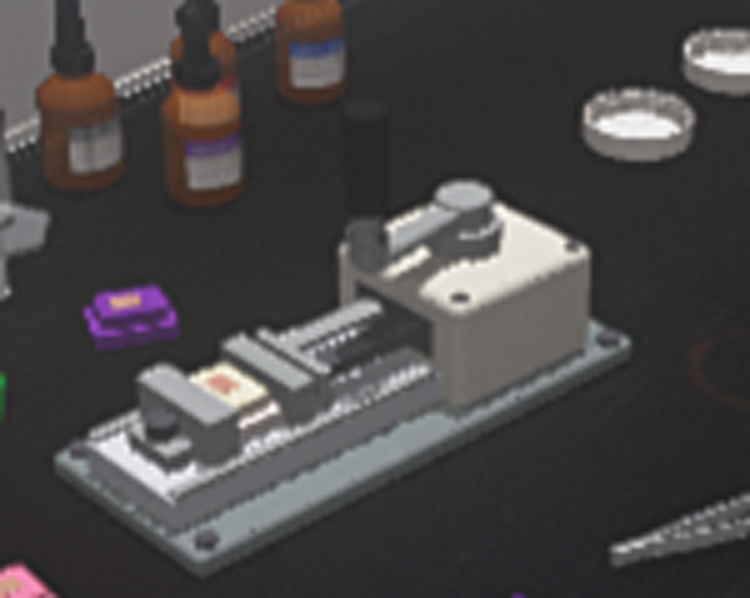

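In the close crop the cassette, at (225,385), sits flat with no gap to either jaw. The handle stands upright at (365,180), and the forceps and the coverslip box look unmoved. I hand it in.

Run:
```python
from h import *
print(bot.read_force(),bot.read_t()); bot.close_job()
```

```text
[-0.01305314  0.00672859  0.46512621] 40.175
the job is handed in; nothing more can be done
```

The cassette is clamped and the job is handed in at about 40 s, but the grip is inferred from the push on the handle, because no grip reading was available.

- **Handle:** I gripped the folded handle and swung it up against its stop. Depth points showed it vertical, with its top at 171 mm, before I turned the crank.
- **Cranking:** I turned the crank clockwise with the fingers loosely round the handle. The push rose from about 2.4 N idle to 6.2–7.6 N over the last 11 mm of handle travel. That puts the grip at about 16–20 N, and I stopped there.
- **Last pictures:** After release, the cassette lies flat with no gap to either jaw, the handle is upright, and the arm is clear with about 0 N on the tool. The forceps and coverslip box look unmoved.

**Checks that failed or disagreed:**
- The lift stopped early once, when the force guard tripped on a transient, so I finished it more slowly.
- In the last picture the finder missed both the gripped cassette and the coverslip box. I judged those two by eye.
- The idle push read lower than the stated 3–4 N, probably because I measured it with the arm stopped.
- The two cameras differed by about 2–3 mm on the clamp's position, so I used the mean.

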